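# Close the coaster's curing case

## Task

Two open curing cases stand on the resin bench: one holds a teal coaster, the other is empty. Push the amber sliding door of the case that holds the coaster along its track until it is fully closed against the frame, then let go. Leave the empty case's door open where it is, and do not disturb the coaster inside.

Things in the scene. Friction and masses are not known exactly. Their poses are not given: they have to be found in the camera images.
- door_a (a joint): door of the case holding the coaster, a level amber panel 140 (along travel) x 160 x 6 mm in tracks on the top of a clear case 280 x 180 x 100 mm. Value in m: 0 = closed against the frame, a hard stop; 0.13 = fully open; starts 0.07 to 0.125. It stays where it is left: about 2 N of friction, about 250 g.
- door_a_grip (a point): top centre of this door's handle, 129 mm above the table, moving with the door: an upright black bar on the panel, 12 mm thick along travel, 90 mm wide, 35 mm high; 34 mm of panel lies behind it (-x), 94 mm ahead. x points along the track in the closing direction, away from the robot within 20 degrees; z up. Tracks and frame reach 100 mm above the table.
- door_b_grip (a point): the same point and axes on the identical door of the identical but empty case, which is to stay open as it is. The cases stand side by side; either may be the left one.
- coaster: teal round coaster with a gilt scalloped edge, 96 mm across, 9 mm thick, lying loose on the floor of the case to be closed, in its far part, seen through the opening; origin at the centre of its underside, z up. Other coasters lie outside the cases on a black-edged mat.

How it is judged:
At the end, for the whole second after the job is handed in: The door of the case that holds the coaster is closed to within 10 mm of the frame and at rest; the empty case's door is within 15 mm of where it stood; the coaster lies within 20 mm of where it lay (value of joint door_a below 0.01 m and velocity of joint door_a between -0.01 and 0.01 m/s and distance of door_b_grip from where it was at the start of the episode below 0.015 m and distance of coaster from where it was at the start of the episode below 0.02 m); the robot touches nothing.
It fails at once if the empty case's door is moved more than 15 mm (distance of door_b_grip from where it was at the start of the episode above 0.015 m).
It fails at once if the coaster in the case is moved more than 20 mm (distance of coaster from where it was at the start of the episode above 0.02 m).
It also fails if it takes over 29 s, if anything falls off the work surface, if the arm or the gripper's body presses on something with over 40 N, if the wrist force passes 120 N, or if a joint passes its speed limit or range.

## Robot

A 6-joint arm with a two-finger parallel gripper is mounted at the origin on the work surface. World frame = base frame: x ahead of the robot, y to its left, z up, the work surface at z = 0. Lengths are in m, angles in rad, forces in N, time in s.
With the tool pointing down it reaches from about 0.4 to 0.825 m from the base axis. Payload 7 kg.
Tool frame: the origin (TCP) lies midway between the tips of the shut fingers; the grasp point (between the pads) lies 19 mm behind it; z points along the fingers, y is the line along which they close (so a half turn about z gives the same grasp; the last joint's range is limited). The gripper opens to 88 mm and grips with 3 to 60 N. Pads are 19 mm wide; open, the fingers measure 130 mm over their backs; the gripper's body (78 mm by 193 mm) begins 47 mm behind the grasp point.
Start: joints at [-0.916, 0.359, 0.012, 0, -1.224, -0.288], TCP at [0.242, -0.63, 0.198] pointing down, gripper open.
Joint ranges: [-3.07, 3.07], [-1.43, 2.12], [-1.02, 1.25], [-3.03, 1.67], [-3.05, -0], [-3.03, 3.03]. Speed limits (rad/s): [2.39, 2.39, 3.01, 3.14, 3.14, 3.14].

## Interface

Orientations are given as [roll, pitch, yaw] about the fixed x, y, z axes, in that order (R = Rz(yaw) Ry(pitch) Rx(roll)).
In Python, from station import arm gives the robot as it stands.
- The arm moves only by the tool servo_tool, never from a script. Its argument "deltas" is a list of rows, each a list of 7 numbers: the closure, from -1 (fully open) to 1 (shut), then the shift along the tool's x, y, z in mm, then the turn, a rotation vector about the tool's x, y, z in degrees. In form: [[gripper, x, y, z, ax, ay, az], ...]. A call has 1 to 20 rows; each row shifts and turns the commanded pose from where the row before left it, along the tool's axes as they then stand; what a row does not reach is not made up. A row lasts 1/12 s, in which the tool goes at most 41.7 mm and 7.16 degrees, less where a joint would pass 70% of its speed; a pose out of reach is approached as far as the arm can. A call is refused whole if a number of a shift passes 41.7 or a number of a turn 7.16, either way. A call with a gripper value outside its range is refused whole. The fingers move at their own pace and stop on an object; "squeeze" is the grip in N (left out, the last holds). Time passes only in rows, so rows that do not move let the fingers close. It gives the time, the measured TCP pose, the force, the opening and the grip force at its end, in the units of the state.
- arm.get_state(): the state, without advancing time (a new reading comes with each control period).
- arm.grab_frame(name): name is "scene" or "top"; returns a dict with "color" (420x560x3 uint8, red, green, blue), "K" (3x3 intrinsics, pixels), "distortion" ([k1, k2, p1, p2, k3] as OpenCV has them; the pictures are not rectified), "position" and "orientation" of the camera in the world. Camera axes: x right, y down, z forward; pixel columns grow to the right and rows downward; lengths in m; the calibration is good to about 2 mm. A picture is of the moment at which its call begins. There is no depth.
- arm.job_done(): hands the job in; it is judged then, once.
Trained networks look in a picture, given as the dict that the camera call returned (one of the last four; its "shot" number tells which), for a name from the list of things; names that differ only in an ending like _2 or _b are one class to them, and where a whole thing is asked for, a point or a joint stands for the part that bears it (a point fixed in the world has none). Each returns a list of dicts, best first, with "conf" (0 to 1); they miss things now and then, are a little off and sometimes report something else, mostly with a low value. They report only what shows in the picture. A call takes as long as a camera call.
- arm.recognise(query, picture): "at" ([x, y, z] in m, in the coordinates of the camera as it stood for that picture, good to about 4 mm: the middle of the surface that is visible of it).
The state is a dict: "t": time; "q": joint angles; "qd": joint speeds; "joint_efforts": joint torques, N m; "eef_pos": TCP position; "ee_rot": TCP orientation; "force": force on the tool from outside, world axes, zero at the start; "moment": the same for the moment, N m; "width": finger opening in m; "gripper_force": force on a finger pad.
Only numpy, scipy, OpenCV 4.12 (cv2) and the standard library are available. Lean on these libraries where they do the work, as an engineer would, in place of code of your own. Each camera call takes 0.05 s, during which the arm holds its last target. There are 200 camera calls.

## Working session

There is one attempt and no reset: what is moved stays moved. The work goes in short steps, Python scripts to look and compute and a tool call to move; the robot and the scene stay as the last step left them, time stands still between calls to the robot, and variables do not carry over. Pictures are saved under pics/ and viewed, at most 10 in all, crops included, and the job is handed in when it is done.

Besides the shell and the picture viewer there is one more tool, called after ">>>" as name(argument=value, ...), one argument or row to a line, values as JSON. servo_tool: Moves the arm, as the interface text tells. Its arguments: {"type":"object","properties":{"deltas":{"type":"array","items":{"type":"array","items":{"type":"number"}}},"squeeze":{"type":"number"}},"required":["deltas"]}

```bash
mkdir -p pics
cat > h.py <<'E'
import numpy as np, cv2
from scipy.spatial.transform import Rotation as R
from station import arm
def cam(f):
    o=np.array(f["orientation"],float)
    M=o if o.shape==(3,3) else R.from_euler('xyz',o).as_matrix()
    return M,np.array(f["position"])
def toworld(f,p):
    M,t=cam(f); return M@np.array(p)+t
def pix2plane(f,uv,z):
    n=cv2.undistortPoints(np.array([[uv]],float),np.array(f["K"]),np.array(f["distortion"]))[0,0]
    M,t=cam(f); d=M@np.array([n[0],n[1],1]); return t+d*(z-t[2])/d[2]
def proj(f,P):
    M,t=cam(f); return cv2.projectPoints((np.atleast_2d(P)-t)@M,np.zeros(3),np.zeros(3),np.array(f["K"]),np.array(f["distortion"]))[0][:,0]
E
python3 - <<'E'
from h import *
for n in ["scene","top"]:
    f=arm.grab_frame(n); cv2.imwrite(f"pics/{n}0.png",f["color"][:,:,::-1])
    print(n,f["position"],f["orientation"])
    for q in ["door_a","door_a_grip","coaster"]:
        for d in arm.recognise(q,f): 
            w=toworld(f,d["at"]); print(q,round(d["conf"],2),w.round(3),proj(f,w).round())
print(arm.get_state()["eef_pos"],arm.get_state()["ee_rot"],arm.get_state()["t"])
E
```

```text
scene [ 1.1318367  -0.29774955  0.80164687] [-2.42993761e+00 -1.78530221e-03  1.05370065e+00]
door_a 0.75 [ 0.561 -0.217  0.094] [[155. 232.]]
door_a_grip 0.56 [ 0.563 -0.217  0.094] [[155. 234.]]
coaster 0.75 [ 0.672 -0.164  0.012] [[215. 294.]]
coaster 0.6 [ 0.558 -0.218  0.092] [[154. 233.]]
top [0.53696831 0.01567325 1.00812141] [-3.05679146 -0.0269298  -1.541504  ]
door_a 0.74 [ 0.556 -0.208  0.099] [[393. 244.]]
door_a_grip 0.68 [ 0.555 -0.208  0.095] [[392. 245.]]
coaster 0.95 [ 0.68  -0.158  0.014] [[357. 180.]]
[ 0.2420268  -0.63002081  0.19750211] [ 3.14134593e+00 -6.97795688e-06 -2.77480673e+00] 0.4
```

View pics/scene0.png

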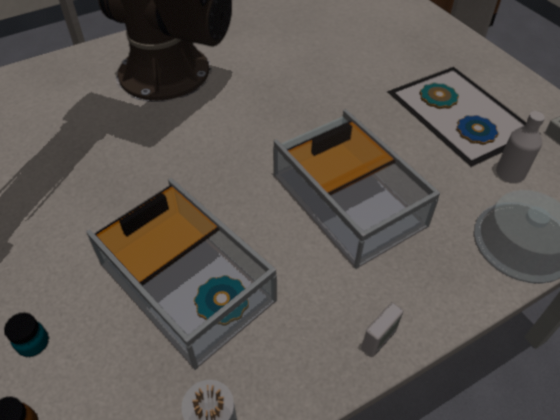

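View pics/top0.png

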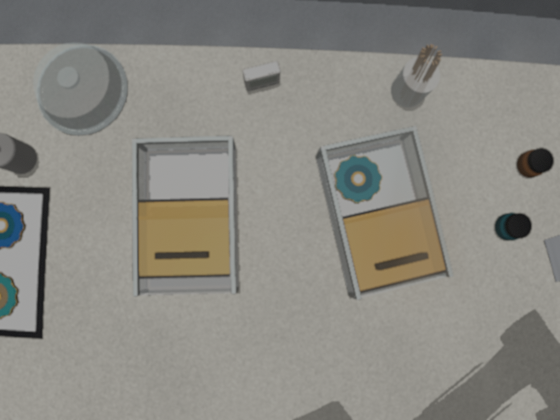

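The coaster case is the right-hand one in the top view (-y). Its handle runs from about (376,267) to (428,254), and its door is near fully open. The other case (centre about 185,215) is empty.

Run:
```python
from h import *
f=arm.grab_frame("top"); g=cv2.cvtColor(f["color"],cv2.COLOR_RGB2GRAY)
m=np.zeros_like(g); m[245:278,365:438]=(g[245:278,365:438]<62)
n,l,s,c=cv2.connectedComponentsWithStats(m); k=1+s[1:,4].argmax(); ys,xs=np.where(l==k)
r=cv2.minAreaRect(np.c_[xs,ys].astype(np.float32)); b=cv2.boxPoints(r); print(s[k],b.round(1))
for p in b: print(pix2plane(f,p,.129).round(4))
c=pix2plane(f,r[0],.12); print("mid",c)
# case sides/frame corners top z=.1, read from picture
for p in [(321,151),(412,132),(447,274),(355,297),(342,215),(430,200)]: print(p,pix2plane(f,p,.1).round(3))
f=arm.grab_frame("scene")
for p in [(122,224),(166,196),(168,208),(124,234)]: print("sc",p,pix2plane(f,p,.129).round(3))
```

```text
[376 264   5   5  14] [[375.3 267.1]
 [376.7 262.9]
 [380.  264. ]
 [378.6 268.2]]
[ 0.5155 -0.1716  0.129 ]
[ 0.5227 -0.1738  0.129 ]
[ 0.521  -0.1796  0.129 ]
[ 0.5138 -0.1773  0.129 ]
mid [ 0.51807222 -0.17752919  0.12      ]
(321, 151) [ 0.718 -0.077  0.1  ]
(412, 132) [ 0.76  -0.242  0.1  ]
(447, 274) [ 0.505 -0.308  0.1  ]
(355, 297) [ 0.462 -0.143  0.1  ]
(342, 215) [ 0.605 -0.117  0.1  ]
(430, 200) [ 0.637 -0.276  0.1  ]
sc (122, 224) [ 0.546 -0.261  0.129]
sc (166, 196) [ 0.524 -0.176  0.129]
sc (168, 208) [ 0.551 -0.183  0.129]
sc (124, 234) [ 0.567 -0.265  0.129]
```

Run:
```python
from h import *
f=arm.grab_frame("top"); im=f["color"].astype(int)
def blob(x0,x1,y0,y1):
    s=im[y0:y1,x0:x1]; m=(s[:,:,0]<100).astype(np.uint8)
    n,l,st,c=cv2.connectedComponentsWithStats(m); k=1+st[1:,4].argmax(); ys,xs=np.where(l==k)
    b=cv2.boxPoints(cv2.minAreaRect(np.c_[xs+x0,ys+y0].astype(np.float32)))
    P=np.array([pix2plane(f,p,.125) for p in b]); print(st[k],b.round().tolist(),P.round(4).tolist(),P.mean(0).round(4))
blob(368,434,248,276); blob(148,216,245,266)
yaw=np.radians(14.5); M=R.from_euler('z',yaw).as_matrix()
c=np.array([.537,-.215,.129]); print(proj(f,c+np.array([[-.006,.045,0],[.006,.045,0],[.006,-.045,0],[-.006,-.045,0]])@M.T).round(1))
cv2.imwrite("pics/crop.png",cv2.resize(f["color"][115:310,300:460,::-1],None,fx=3,fy=3,interpolation=cv2.INTER_CUBIC))
```

```text
[  7   5  53  17 366] [[374.0, 264.0], [426.0, 251.0], [428.0, 258.0], [376.0, 271.0]] [[0.5212, -0.1703, 0.125], [0.5456, -0.261, 0.125], [0.5338, -0.2642, 0.125], [0.5096, -0.1735, 0.125]] [ 0.5275 -0.2173  0.125 ]
[  7   7  54   7 329] [[155.0, 252.0], [208.0, 252.0], [208.0, 258.0], [155.0, 258.0]] [[0.53, 0.2045, 0.125], [0.533, 0.114, 0.125], [0.5229, 0.1136, 0.125], [0.5198, 0.2041, 0.125]] [0.5264 0.1591 0.125 ]
[[376.1 264.5]
 [374.5 257.7]
 [424.5 245.8]
 [426.1 252.6]]
```

View pics/crop.png

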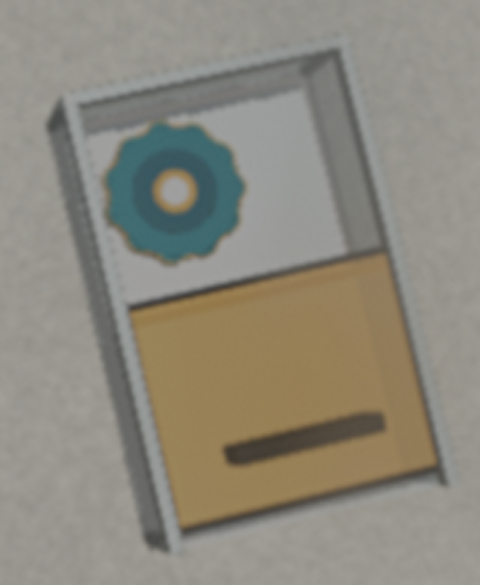

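The crop shows the handle bar from about crop (225,455) to (385,420), and the door's rear edge near the back frame. I'll go in behind the handle with shut fingers, at yaw −165°, so tool −x is the closing direction.

>>> servo_tool(
  deltas=[
    [1,0,0,0,0,0,3],
    [1,-10,10,0,0,0,3],
    [1,-27,25,0,0,0,0],
    [1,-27,25,0,0,0,0],
    [1,-27,25,0,0,0,0],
    [1,-27,25,0,0,0,0],
    [1,-27,25,0,0,0,0],
    [1,-27,25,0,0,0,0],
    [1,-27,25,0,0,0,0],
    [1,-27,25,0,0,0,0],
    [1,-27,25,0,0,0,0],
    [1,-27,25,0,0,0,0],
    [1,-27,25,0,0,0,0],
    [1,-27,25,0,0,0,0],
    [1,-15,14,0,0,0,0],
    [1,0,0,0,0,0,0],
    [1,0,0,0,0,0,0],
  ],
)

```text
t: 1.97
eef_pos: [0.4951, -0.2253, 0.1977]
ee_rot: [-3.142, 0.0, -2.877]
force: [0.1, 0.0, -0.3]
width: 0.0004
gripper_force: 0.0
```

>>> servo_tool(
  deltas=[
    [1,0,0,15,0,0,0],
    [1,0,0,20,0,0,0],
    [1,0,0,20,0,0,0],
    [1,0,0,15,0,0,0],
    [1,0,0,10,0,0,0],
    [1,0,0,3,0,0,0],
    [1,0,0,0,0,0,0],
    [1,0,0,0,0,0,0],
  ],
)

```text
t: 2.63
eef_pos: [0.4949, -0.2269, 0.1154]
ee_rot: [-3.141, 0.001, -2.88]
force: [-1.0, -0.1, 0.1]
width: 0.0005
gripper_force: 0.0
```

Run:
```python
from h import *
print(arm.get_state()["eef_pos"])
f=arm.grab_frame("scene"); cv2.imwrite("pics/s1.png",cv2.resize(f["color"][120:370,60:310,::-1],None,fx=2.2,fy=2.2))
```

```text
[ 0.49489584 -0.22689363  0.1154073 ]
```

View pics/s1.png

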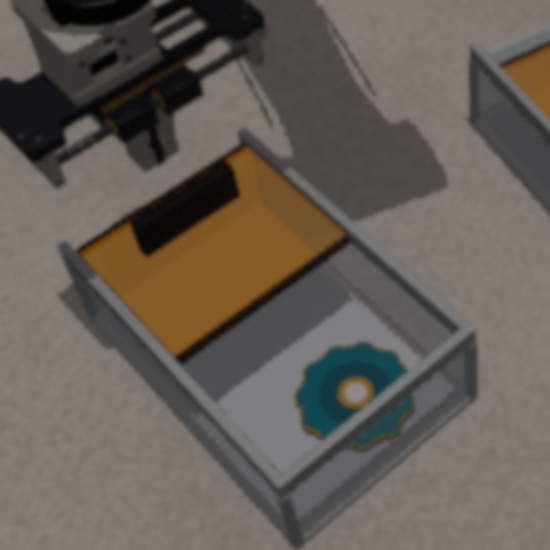

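The view shows the shut fingers with tips near crop (155,155), just behind the handle (crop 135–238, 165–250). I'll compare that with the projected TCP.

Run:
```python
from h import *
f=arm.grab_frame("scene"); s=arm.get_state()
print(s["eef_pos"],s["force"],((proj(f,s["eef_pos"])-[60,120])*2.2).round())
for z in (.094,.129):
  print(((proj(f,[[.5275,-.2173,z]])-[60,120])*2.2).round())
```

```text
[ 0.4952097  -0.22668558  0.11572451] [-0.03052764 -0.56263014 -0.01590161] [[162. 178.]]
[[193. 219.]]
[[184. 190.]]
```

>>> servo_tool(
  deltas=[
    [1,-5,0,3,0,0,0],
    [1,-5,0,0,0,0,0],
    [1,-5,0,0,0,0,0],
    [1,-5,0,0,0,0,0],
    [1,-7,0,0,0,0,0],
    [1,-9,0,0,0,0,0],
    [1,-10,0,0,0,0,0],
    [1,-10,0,0,0,0,0],
    [1,-10,0,0,0,0,0],
    [1,-10,0,0,0,0,0],
    [1,-8,0,0,0,0,0],
    [1,-6,0,0,0,0,0],
    [1,-5,0,0,0,0,0],
    [1,-3,0,0,0,0,0],
    [1,0,0,0,0,0,0],
  ],
)

```text
t: 3.98
eef_pos: [0.5896, -0.2009, 0.1115]
ee_rot: [3.142, -0.0, -2.879]
force: [0.3, -1.3, 0.6]
width: 0.0004
gripper_force: 0.0
```

Run:
```python
from h import *
print(arm.get_state()["force"])
f=arm.grab_frame("scene"); cv2.imwrite("pics/s2.png",cv2.resize(f["color"][120:370,60:310,::-1],None,fx=2.2,fy=2.2))
```

```text
[ 0.34980239 -1.27385286  0.55110337]
```

View pics/s2.png

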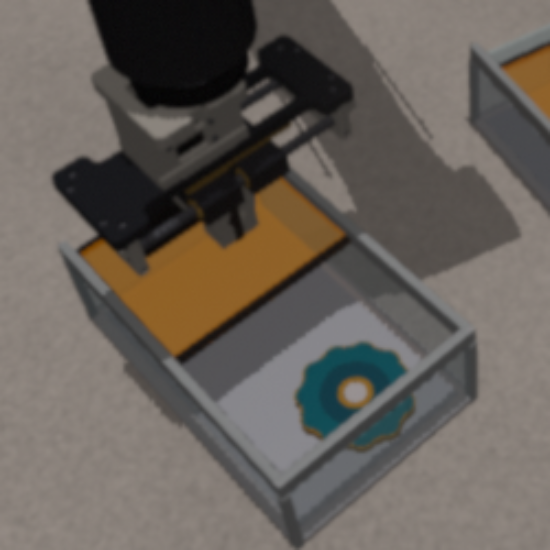

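The door front edge hasn't moved (crop (180,355)–(350,240)) and the gripper hides the handle. The fingers may have passed above it, so I'll zoom in.

Run:
```python
from h import *
f=arm.grab_frame("scene"); s=arm.get_state()
print(proj(f,s["eef_pos"]).round(1), proj(f,[[.5275,-.2173,.129],[.509,-.173,.129],[.534,-.264,.129]]).round(1))
a=cv2.resize(f["color"][180:270,80:220,::-1],(560,360),interpolation=cv2.INTER_CUBIC)
g=arm.grab_frame("top"); print(proj(g,s["eef_pos"]).round(1))
b=cv2.resize(g["color"][180:310,300:460,::-1],None,fx=2.2,fy=2.2,interpolation=cv2.INTER_CUBIC)
c=np.zeros((600,560,3),np.uint8); c[:360]=a; h=min(240,b.shape[0]); c[360:360+h,:b.shape[1]]=b[:h]
c=np.clip(c*1.8,0,255).astype(np.uint8)
cv2.imwrite("pics/s3.png",c)
```

```text
[[167.8 234.3]] [[143.6 206.5]
 [164.2 189.7]
 [118.2 219.8]]
[[390.5 225.2]]
```

View pics/s3.png

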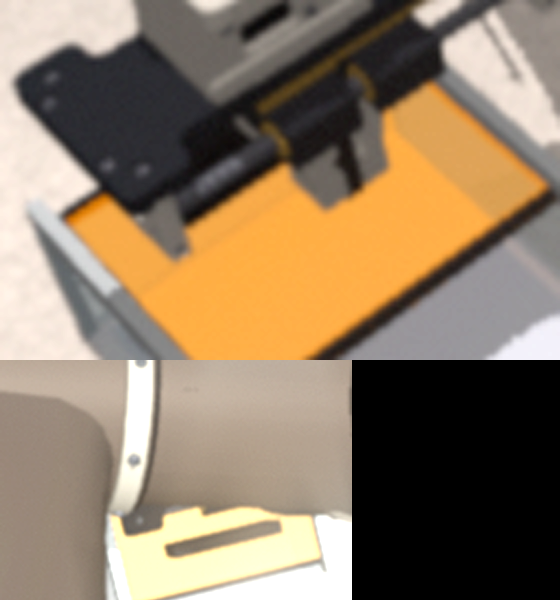

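The top view shows the handle unmoved at about full-frame (375–427, 255–268). In the scene view the finger tips appear about 6 px (roughly 16 mm) higher than the reported TCP projects, so they slid over the bar. I'll go back up and over, then descend lower with force checks.

>>> servo_tool(
  deltas=[
    [1,0,0,-15,0,0,0],
    [1,0,0,-15,0,0,0],
    [1,10,0,0,0,0,0],
    [1,22,0,0,0,0,0],
    [1,25,0,0,0,0,0],
    [1,22,0,0,0,0,0],
    [1,12,0,0,0,0,0],
    [1,5,0,0,0,0,0],
    [1,0,0,15,0,0,0],
    [1,0,0,13,0,0,0],
    [1,0,0,5,0,0,0],
    [1,0,0,4,0,0,0],
    [1,0,0,0,0,0,0],
    [1,0,0,0,0,0,0],
  ],
)

```text
t: 5.3
eef_pos: [0.4969, -0.2259, 0.1048]
ee_rot: [-3.141, -0.0, -2.879]
force: [0.0, 0.6, -0.5]
width: 0.0004
gripper_force: 0.0
```

Run:
```python
from h import *
f=arm.grab_frame("scene"); s=arm.get_state()
print(s["eef_pos"],s["force"],((proj(f,s["eef_pos"])-[90,150])*6).round(), ((proj(f,np.array(s["eef_pos"])+[0,0,.02])-[90,150])*6).round())
a=cv2.resize(f["color"][150:245,90:190,::-1],None,fx=6,fy=6,interpolation=cv2.INTER_CUBIC)
cv2.imwrite("pics/s4.png",np.clip(a*1.8,0,255).astype(np.uint8))
```

```text
[ 0.4970461  -0.22591361  0.10508364] [ 0.05881862 -0.11604017  0.77796502] [[274. 333.]] [[259. 288.]]
```

View pics/s4.png

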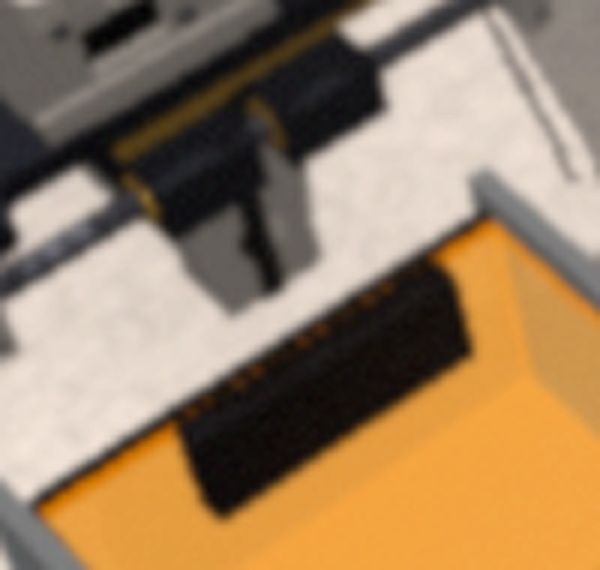

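Finger tips are at about (265,285) in the crop, against a projected TCP of (274,333). That matches a tip 20 mm higher than reported, so I'll lower another 14 mm and start pushing gently.

>>> servo_tool(
  deltas=[
    [1,0,0,5,0,0,0],
    [1,0,0,5,0,0,0],
    [1,0,0,4,0,0,0],
    [1,0,0,0,0,0,0],
    [1,-5,0,0,0,0,0],
    [1,-5,0,0,0,0,0],
    [1,-5,0,0,0,0,0],
    [1,-5,0,0,0,0,0],
    [1,-5,0,0,0,0,0],
    [1,-5,0,0,0,0,0],
    [1,-5,0,0,0,0,0],
  ],
)

```text
t: 6.27
eef_pos: [0.5307, -0.2168, 0.0907]
ee_rot: [-3.142, -0.0, -2.88]
force: [-1.1, -2.6, 0.7]
width: 0.0006
gripper_force: 1.1
```

>>> servo_tool(
  deltas=[
    [1,-7,0,0,0,0,0],
    [1,-8,0,0,0,0,0],
    [1,-8,0,0,0,0,0],
    [1,-8,0,0,0,0,0],
    [1,-8,0,0,0,0,0],
    [1,-8,0,0,0,0,0],
    [1,-6,0,0,0,0,0],
    [1,-4,0,0,0,0,0],
    [1,0,0,0,0,0,0],
  ],
)

```text
t: 7.02
eef_pos: [0.5864, -0.2016, 0.0904]
ee_rot: [3.142, 0.001, -2.879]
force: [0.6, -0.4, 0.2]
width: 0.0006
gripper_force: 0.0
```

Run:
```python
from h import *
f=arm.grab_frame("scene"); s=arm.get_state(); print(s["force"])
a=cv2.resize(f["color"][140:360,70:290,::-1],None,fx=2.5,fy=2.5,interpolation=cv2.INTER_CUBIC)
cv2.imwrite("pics/s5.png",np.clip(a*1.5,0,255).astype(np.uint8))
```

```text
[ 0.32313143  0.28675489 -0.4180805 ]
```

View pics/s5.png

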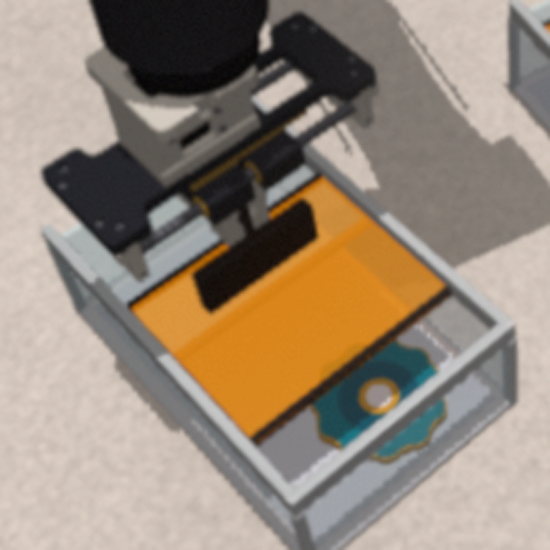

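The door is moving: its front edge is now at about crop (255,440)–(445,290), with roughly half the opening left. I'll keep going.

>>> servo_tool(
  deltas=[
    [1,-6,0,0,0,0,0],
    [1,-7,0,0,0,0,0],
    [1,-7,0,0,0,0,0],
    [1,-7,0,0,0,0,0],
    [1,-6,0,0,0,0,0],
    [1,-4,0,0,0,0,0],
    [1,-3,0,0,0,0,0],
    [1,-3,0,0,0,0,0],
  ],
)

```text
t: 7.73
eef_pos: [0.6272, -0.1907, 0.0906]
ee_rot: [3.142, -0.0, -2.879]
force: [-1.6, -0.4, 0.7]
width: 0.0006
gripper_force: 1.1
```

>>> servo_tool(
  deltas=[
    [1,-3,0,0,0,0,0],
    [1,-3,0,0,0,0,0],
    [1,-3,0,0,0,0,0],
  ],
)

```text
t: 7.98
eef_pos: [0.6279, -0.1904, 0.0904]
ee_rot: [3.139, -0.014, -2.881]
force: [-31.5, -7.3, 18.9]
width: 0.0005
gripper_force: 16.2
```

>>> servo_tool(
  deltas=[
    [1,-3,0,0,0,0,0],
    [1,-3,0,0,0,0,0],
  ],
)

```text
t: 8.15
eef_pos: [0.6278, -0.1903, 0.0904]
ee_rot: [3.138, -0.024, -2.882]
force: [-47.2, -8.7, 30.2]
width: 0.0003
gripper_force: 24.9
```

That's the hard stop. I'll back off, lift clear, and verify.

>>> servo_tool(
  deltas=[
    [1,5,0,0,0,0,0],
    [1,8,0,0,0,0,0],
    [1,8,0,0,0,0,0],
    [1,6,0,0,0,0,0],
    [1,0,0,-15,0,0,0],
    [1,0,0,-25,0,0,0],
    [1,0,0,-30,0,0,0],
    [1,0,0,-30,0,0,0],
    [1,20,0,-20,0,0,0],
    [1,35,0,0,0,0,0],
    [1,35,0,0,0,0,0],
    [1,35,0,0,0,0,0],
    [1,30,0,0,0,0,0],
    [1,0,0,0,0,0,0],
    [1,0,0,0,0,0,0],
  ],
)

```text
t: 9.4
eef_pos: [0.4652, -0.2345, 0.2118]
ee_rot: [-3.141, 0.003, -2.88]
force: [0.2, 0.2, 0.8]
width: -0.0
gripper_force: 0.0
```

Run:
```python
from h import *
f=arm.grab_frame("scene"); s=arm.get_state(); print(s["force"],s["eef_pos"],s["t"])
cv2.imwrite("pics/s6.png",np.clip(f["color"][:,:,::-1]*1.4,0,255).astype(np.uint8))
for d in arm.recognise("coaster",f): print(d["conf"],toworld(f,d["at"]).round(3))
```

```text
[ 1.04318625 -0.38696186  0.38576052] [ 0.46613334 -0.23428733  0.21156248] 9.45
```

View pics/s6.png

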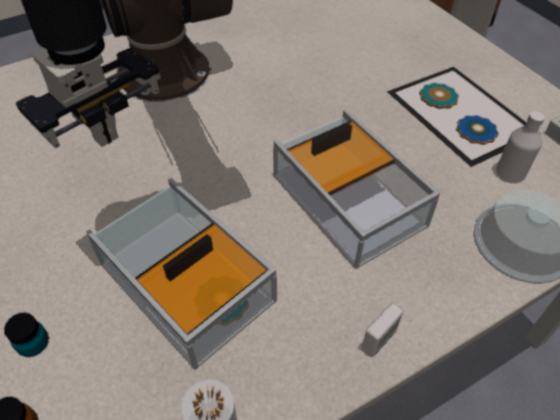

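The door of the coaster case now lies flush with the far frame (front edge about (190,330)–(270,270)). The coaster shows through the panel at about (222,298), where it was. The empty case's door is unchanged and the arm is clear.

```bash
python3 -c "
from station import arm
print(arm.job_done())"
```

```text
the job is handed in; nothing more can be done
None
```

I pushed the coaster case's door against its hard stop and let go. The last picture shows the coaster and the empty case's door unmoved and the arm clear; I handed the job in at about 9.5 s, and the judge returned no verdict.

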